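Swap model-kit runners and hold the next one to the light

ROBOT

A 6-joint arm with a two-finger parallel gripper is mounted at the origin on the work surface. World frame = base frame: x ahead of the robot, y to its left, z up, the work surface at z = 0. Lengths are in mm, angles in rad, forces in N, time in s.
With the tool pointing down it reaches from about 350 to 925 mm from the base axis. Payload 6.4 kg.
Tool frame: the origin (TCP) lies between the finger pads; the fingertips stand 8 mm ahead of it and the grasp point (between the pads) lies 11 mm behind it; z points along the fingers, y is the direction in which the jaws open and shut (so a half turn about z gives the same grasp; the last joint's range is limited). The gripper opens to 85 mm and grips with 20 to 120 N. Pads are 22 mm wide; open, the fingers measure 114 mm over their backs; the gripper's body (76 mm by 85 mm) begins 54 mm behind the grasp point. The pads swing forward as they close: fully open they stand 13 mm farther back than shut.
Start: joints at [1.078, 0.245, 1.558, -0, 1.339, -0.174], TCP at [203.725, 617.26, 239.29] pointing down, gripper open.
Joint ranges: [-3.13, 3.13], [-1.02, 2.26], [0.13, 2.54], [-0.95, 4.09], [0.21, 2.88], [-2.74, 2.74]. Speed limits (rad/s): [2.57, 2.57, 3.14, 3.14, 3.14, 3.14].

INTERFACE

Orientations are given as a unit quaternion [x, y, z, w].
In Python, from cell import manip gives the robot as it stands. The module is installed in compiled form; this text tells all that it offers.
- The arm moves only by the tool arm_command, never from a script. Its argument "commands" is one flat list of numbers, 6 for each row, row after row: the shift along the world's x, y, z in m, then the turn, a rotation vector about the world's x, y, z in degrees. In form: [tx, ty, tz, ax, ay, az, tx, ty, tz, ax, ay, az, ...]. A call has 1 to 20 rows; each row shifts and turns the commanded pose from where the row before left it; what a row does not reach is not made up. A row lasts 1/12 s, in which the tool goes at most 41.7 mm and 7.16 degrees, less where a joint would pass 70% of its speed; a pose out of reach is approached as far as the arm can. A call is refused whole if a number of a shift passes 0.0417 or a number of a turn 7.16, either way. A call with a gripper value outside its range is refused whole. "claw" is the finger opening in m, from 0 to 0.0854, set as the call begins (left out, the last holds). The fingers move at their own pace and stop on an object; "grip_force" is the grip in N (left out, the last holds). Time passes only in rows, so rows that do not move let the fingers close. It gives the time, the measured TCP pose, the force and the opening at its end, in the units of the state.
- manip.get_state(): the state, without advancing time (a new reading comes with each control period).
- manip.read_camera(name): name is "scene" or "top"; returns the picture (480x640x3 uint8, red, green, blue); there is no depth.
- manip.camera_model(name): a dict with "K" (3x3 intrinsics, pixels), "rvec" (rotation vector, rad) and "tvec" (3), from world to camera coordinates, as OpenCV has them. Camera axes: x right, y down, z forward; pixel columns grow to the right and rows downward; lengths in mm; the calibration is good to about 2 mm. A picture is of the moment at which its call begins. camera_model takes no time and is no camera call.
- manip.job_done(): hands the job in, once; it reports no verdict.
Trained networks look in the newest picture that a camera, given by its name, has taken for a name from the list of things; names that differ only in an ending like _2 or _b are one class to them, and where a whole thing is asked for, a point or a joint stands for the part that bears it (a point fixed in the world has none). Each returns a list of dicts, best first, with "confidence" (0 to 1); they miss things now and then, are a little off and sometimes report something else, mostly with a low value. They report only what shows in the picture. A call takes as long as a camera call.
- manip.boxes_of(camera, thing): "pixel" ([row, column] in pixels, amid what is visible of it).
- manip.mark_of(camera, thing): "pixel" ([row, column] in pixels: a listed point, or the origin of a listed thing).
The state is a dict: "time_s": time; "joint_pos": joint angles; "joint_vel": joint speeds; "effort": joint torques, N m; "eef_pos": TCP position; "eef_rot": TCP orientation; "wrist_force": force on the tool from outside, world axes, zero at the start; "wrist_torque": the same for the moment, N m; "gripper_width": finger opening in mm.
Only numpy, scipy, OpenCV 4.12 (cv2) and the standard library are available. Lean on these libraries where they do the work, as an engineer would, in place of code of your own. Each camera call takes 0.05 s, during which the arm holds its last target.

TASK

Put the finished red runner away: lift it from the black stand and stand it upright in the empty wooden block, fully home in the slot, and let go. Then draw the dark grey runner out of its block, bring it over the green cutting mat and tip it about 45 degrees, halfway between upright and lying flat, one broad face tilted up to the light and the tab still the upper end. Finish while holding it there, still, its lower edge at least 10 cm up and nothing else carrying it; leave the white runner and everything else where they are.

Things in the scene. Friction and masses are not known exactly. Their poses are not given: they have to be found in the camera images.
- red_runner: Red model-kit runner (sprue), standing upright in the black stand at the start: rigid flat frame of 8 mm bars, 8 mm thick, 110 wide, 110 high, small parts inside (to 10 mm thick); on its top bar's middle a grip tab 10 mm thick, 40 wide, 30 high (140 overall). About 60 g, +-30%. Origin: middle of the lower edge; x through the thickness, y along the width, z up to the tab (its middle at z = 125 mm).
- grey_runner: Dark grey model-kit runner, standing upright in a wooden block at the start: rigid flat frame of 8 mm bars, 8 mm thick, 110 wide, 110 high, small parts inside (to 10 mm thick); on its top bar's middle a grip tab 10 mm thick, 40 wide, 30 high (140 overall). About 60 g, +-30%. Origin: middle of the lower edge; x through the thickness, y along the width, z up to the tab (its middle at z = 125 mm).
- grey_mid (a point): Middle of the dark grey runner's frame, 55 mm above its lower edge.
- white_runner: Off-white runner, a bystander that stays in its wooden block: rigid flat frame of 8 mm bars, 8 mm thick, 110 wide, 110 high, small parts inside (to 10 mm thick); on its top bar's middle a grip tab 10 mm thick, 40 wide, 30 high (140 overall). About 60 g, +-30%. Origin: middle of the lower edge; x through the thickness, y along the width, z up to the tab (its middle at z = 125 mm).
- block_free: The light wooden block whose slot is empty at the start; fixed, 60 (x) by 140 (y) by 45 mm high, one open-topped slot along y in its middle, 11 wide, 115 long, 35 deep, rim bevelled 3 mm. Origin: middle of the underside, z up; slot floor at z = 10 mm, where a runner's origin sits when home. 
- block_grey: The light wooden block that holds the dark grey runner; fixed, 60 (x) by 140 (y) by 45 mm high, one open-topped slot along y in its middle, 11 wide, 115 long, 35 deep, rim bevelled 3 mm. Origin: middle of the underside, z up; slot floor at z = 10 mm, where a runner's origin sits when home. The three blocks stand in a row about 100 mm apart along x, in any order.
- block_white: The light wooden block that holds the white runner; fixed, 60 (x) by 140 (y) by 45 mm high, one open-topped slot along y in its middle, 11 wide, 115 long, 35 deep, rim bevelled 3 mm. Origin: middle of the underside, z up; slot floor at z = 10 mm, where a runner's origin sits when home. 
- stand: Black plastic stand on the cutting mat that holds the red runner at the start; fixed, 60 (x) by 140 (y) by 45 mm high, one open-topped slot along y in its middle, 11 wide, 115 long, 35 deep, rim bevelled 3 mm. Origin: middle of the underside, z up; slot floor at z = 10 mm, where a runner's origin sits when home. 
- mat: Green cutting mat fixed on the bench, 220 mm (x) by 300 mm (y), 3 mm thick. Origin: middle of the underside.
- nippers: Side cutters with blue handles lying on the mat, 135 mm long, 12 mm high; leave alone. Origin: near the pivot, underside.
- paint_a: Paint jar with blue cap, 38 mm across, 48 mm high, standing between the mat and the blocks; leave alone. Origin: underside.
- paint_b: Paint jar with yellow cap, 38 mm across, 48 mm high, between the mat and the blocks; leave alone. Origin: underside.
- cement: Amber cement bottle with green cap, 42 mm across, 65 mm high, between the mat and the blocks; leave alone. Origin: underside.
- sanding_block: Orange sanding block, 90 by 25 by 14 mm, lying on the mat; leave alone. Origin: underside.

How it is judged:
By the outcome, as a careful person would: the job done as asked, in the order asked, and still so for the second after the job is handed in, while the arm keeps its last pose, push and grip.
It also fails if it takes over 59 s, if anything falls off the work surface, if the arm or the gripper's body presses on something with over 40 N, if the wrist force passes 120 N, or if a joint passes its speed limit or range.

## Working session

There is one attempt and no reset: what is moved stays moved. The work goes in short steps, Python scripts to look and compute and a tool call to move; the robot and the scene stay as the last step left them, time stands still between calls to the robot, and variables do not carry over. Pictures are saved under pics/ and viewed, and the job is handed in when it is done.

Besides the shell and the picture viewer there is one more tool, called after "Request:" by a JSON object that holds its "method" and its "body", one argument or row to a line. arm_command: Moves the arm, as the interface text tells. Its arguments: {"type":"object","properties":{"commands":{"type":"array","items":{"type":"number"}},"claw":{"type":"number"},"grip_force":{"type":"number"}},"required":["commands"]}

```bash
mkdir -p pics
python3 - <<'E'
from cell import manip
import cv2
s=manip.get_state();print(s)
for n in("scene","top"):
    im=manip.read_camera(n);cv2.imwrite(f"pics/{n}0.png",im[:,:,::-1])
    m=manip.camera_model(n);print(n,m)
E
```

```text
{'time_s': 0.0, 'joint_pos': array([ 1.07790338e+00,  2.45826598e-01,  1.55905527e+00, -1.99279705e-05,
        1.33870804e+00, -1.74152273e-01]), 'joint_vel': array([ 2.01763481e-03,  1.77729561e-04, -6.94720835e-05, -8.86773650e-05,
       -1.26197863e-03,  4.44784885e-04]), 'effort': array([ 2.61391888e-04, -4.29510784e+01, -3.26128972e+01, -6.69494011e-05,
        5.30328471e-03, -1.98314871e-05]), 'eef_pos': array([203.45173366, 616.74586818, 238.1501268 ]), 'eef_rot': array([ 1.58694203e-01,  9.87327277e-01, -9.46769766e-04, -3.17763180e-04]), 'wrist_force': array([ 0.8267406 , -0.11239937,  0.83372125]), 'wrist_torque': array([0.01709453, 0.00634837, 0.00199104]), 'gripper_width': 85.48226754242216}
scene {'K': array([[469.26263909,   0.        , 322.02760804],
       [  0.        , 469.26263909, 245.81629648],
       [  0.        ,   0.        ,   1.        ]]), 'rvec': array([ 1.98870018,  1.64656435, -0.57829825]), 'tvec': array([ -88.99326635, -361.22629394, 1233.57800362])}
top {'K': array([[527.66578179,   0.        , 322.78718154],
       [  0.        , 527.66578179, 242.60809662],
       [  0.        ,   0.        ,   1.        ]]), 'rvec': array([ 2.18658903, -2.02380162,  0.20771618]), 'tvec': array([-61.22135417, 539.51345941, 824.94122836])}
```

View pics/scene0.png

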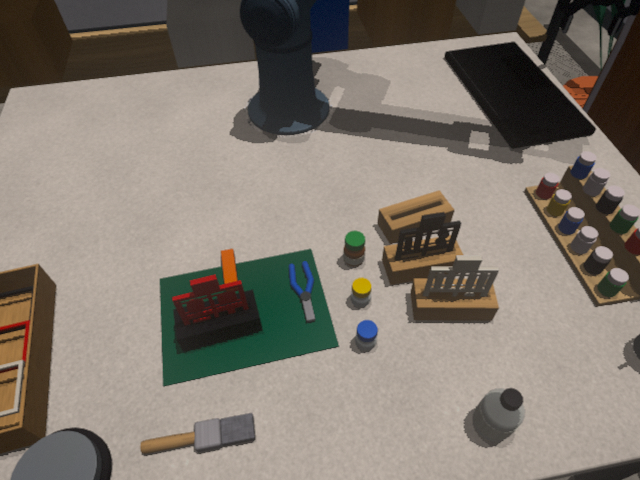

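View pics/top0.png

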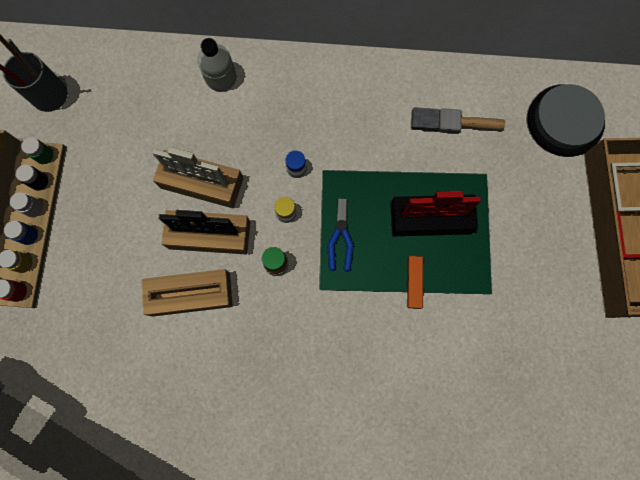

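Top view: free block around (190,290), grey (205,232), white (198,180), stand (434,214). I'll zoom in to pick out corners.

Run:
```python
import cv2
t=cv2.imread("pics/top0.png");s=cv2.imread("pics/scene0.png")
def z(im,r,c,h,w,k,n):
    o=cv2.resize(im[r:r+h,c:c+w],None,fx=k,fy=k,interpolation=cv2.INTER_CUBIC)
    o=cv2.convertScaleAbs(o,alpha=1.5)
    for i in range(0,w,10):
        cv2.line(o,(i*k,0),(i*k,6 if i%50 else 14),(0,255,255),1)
        if i%20==0: cv2.putText(o,str(c+i),(i*k,22),0,.35,(0,255,255),1)
    for i in range(0,h,10):
        cv2.line(o,(0,i*k),(6,i*k),(0,255,255),1)
        if i%20==0: cv2.putText(o,str(r+i),(8,i*k+4),0,.35,(0,255,255),1)
    cv2.imwrite("pics/"+n,o)
z(t,260,130,60,110,7,"zt_free.png")
z(t,140,140,115,120,5,"zt_gw.png")
z(t,180,380,65,110,7,"zt_st.png")
z(s,180,370,145,135,4,"zs_bl.png")
z(s,240,160,120,110,5,"zs_st.png")
```

```text
(no output)
```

View pics/zt_free.png

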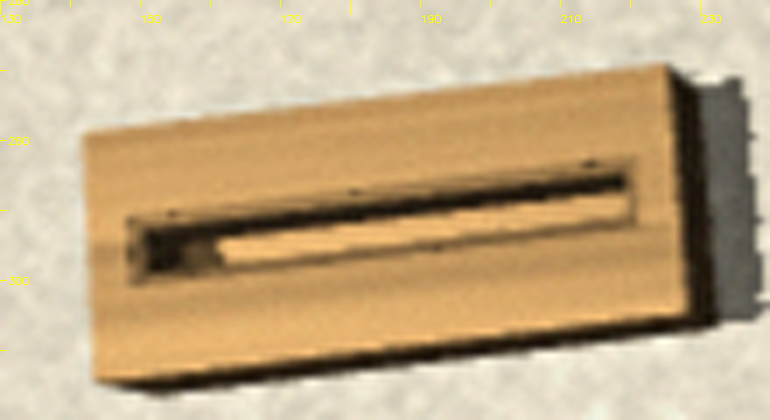

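View pics/zt_gw.png

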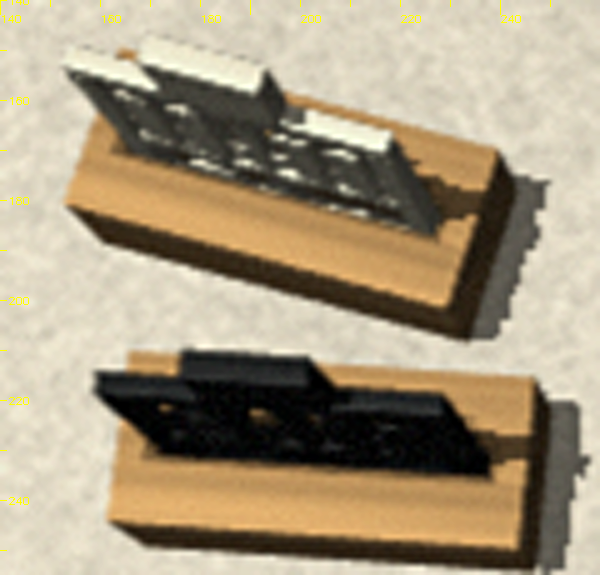

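View pics/zt_st.png

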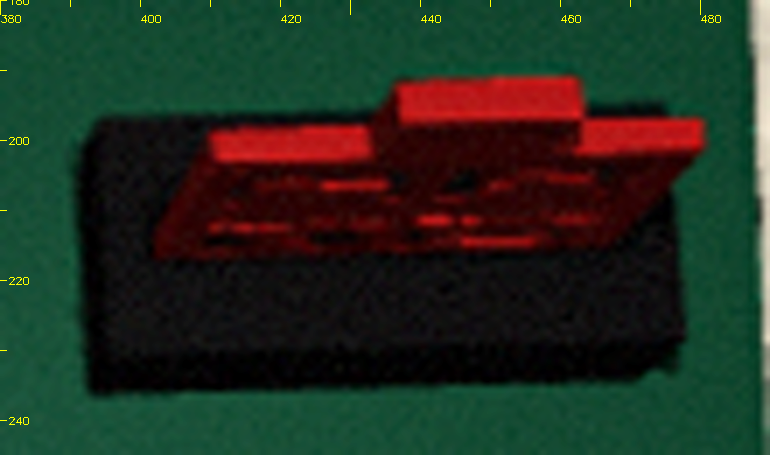

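View pics/zs_bl.png

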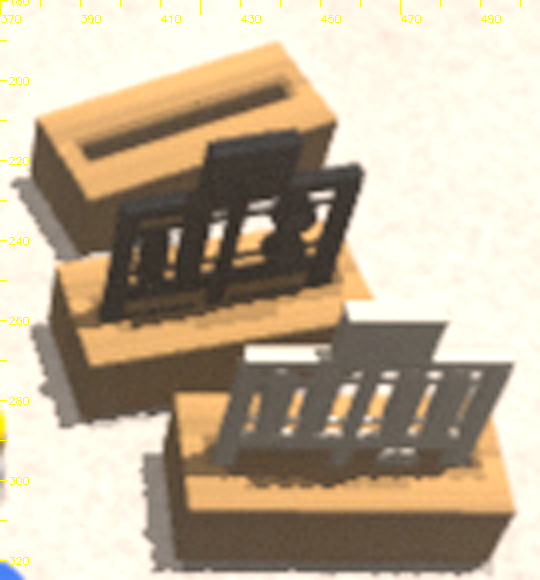

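View pics/zs_st.png

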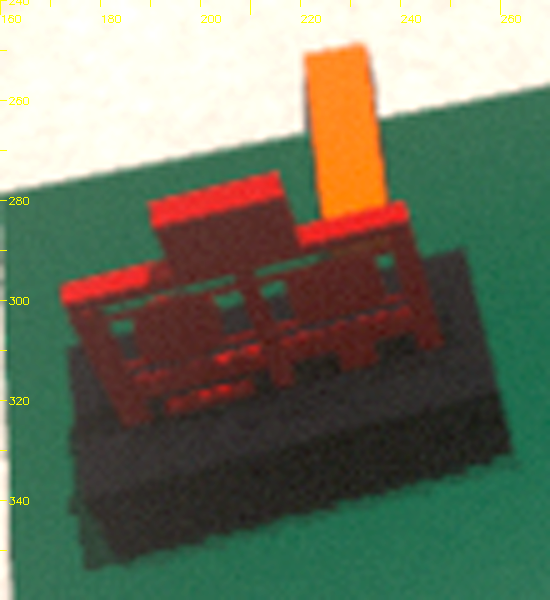

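```bash
cat > h.py <<'E'
import numpy as np,cv2
from scipy.optimize import least_squares
from scipy.spatial.transform import Rotation as R
from cell import manip
M={n:manip.camera_model(n) for n in("scene","top")}
def proj(n,P):
    m=M[n];return cv2.projectPoints(np.asarray(P,float).reshape(-1,1,3),m["rvec"],m["tvec"],m["K"],None)[0].reshape(-1,2)
def zz(p,k,c,r): return [(p[0]+.5)/k-.5+c,(p[1]+.5)/k-.5+r]
def fit(obs,z0,lean=False,guess=(500,200)):
    # obs: list of (cam, pixel, local)
    L=np.array([o[2] for o in obs],float);U=np.array([o[1] for o in obs]);C=[o[0] for o in obs]
    def pose(p):
        l=p[3:5] if lean else (0,0)
        return R.from_euler("ZYX",[p[2],l[0],l[1]])
    def res(p):
        W=pose(p).apply(L)+[p[0],p[1],z0]
        r=[proj(c,w)[0]-u for c,w,u in zip(C,W,U)]
        return np.ravel(r)
    s=least_squares(res,list(guess)+[0]+([0,0] if lean else []),loss="soft_l1")
    return s.x,res(s.x).reshape(-1,2)
E
cat > f.py <<'E'
from h import *
zt={"free":(7,130,260),"gw":(5,140,140),"st":(7,380,180),"bl":(4,370,180),"ss":(5,160,240)}
def mk(cam,z,pts): return [(cam,zz(p,*zt[z]),l) for p,l in pts]
X,Y=30,70
B={"free":mk("top","free",[((83,133),(X,Y,45)),((668,65),(X,-Y,45)),((690,316),(-X,-Y,45)),((95,382),(-X,Y,45)),((128,217),(8.5,60.5,45)),((632,158),(8.5,-60.5,45)),((635,222),(-8.5,-60.5,45)),((133,283),(-8.5,60.5,45))])+mk("scene","bl",[((38,120),(-X,-Y,45)),((280,42),(-X,Y,45)),((336,123),(X,Y,45)),((90,200),(X,-Y,45))]),
"grey":mk("top","gw",[((128,352),(X,Y,45)),((537,375),(X,-Y,45)),((522,548),(-X,-Y,45)),((110,520),(-X,Y,45))])+mk("scene","bl",[((55,270),(-X,-Y,45)),((90,368),(X,-Y,45)),((372,298),(X,Y,45))]),
"white":mk("top","gw",[((500,150),(X,-Y,45)),((448,305),(-X,-Y,45)),((65,203),(-X,Y,45))])+mk("scene","bl",[((175,392),(-X,-Y,45)),((187,512),(X,-Y,45)),((515,512),(X,Y,45))]),
"stand":mk("top","st",[((95,118),(X,Y,45)),((670,105),(X,-Y,45)),((683,340),(-X,-Y,45)),((85,350),(-X,Y,45))])+mk("scene","ss",[((70,347),(-X,-Y,45)),((465,250),(-X,Y,45))])}
T=[(5,20,140),(5,-20,140),(-5,-20,140),(-5,20,140)];F=[(4,55,110),(4,-55,110),(-4,-55,110),(-4,55,110)]
def a(cam,z,pts,idx): return mk(cam,z,[(p,(T+F)[i]) for p,i in zip(pts,idx)])
Rn={"red":a("top","st",[(398,83),(580,76),(584,118),(395,124),(210,130),(703,118),(703,150),(212,162)],range(8))+a("scene","ss",[(150,203),(278,172),(286,196),(155,228),(60,290),(68,305),(405,203),(408,222)],[2,3,0,1,6,5,7,4]),
"grey":a("top","gw",[(180,352),(310,358),(98,372),(440,395),(447,414),(98,392)],[0,1,4,5,6,7])+a("scene","bl",[(208,143),(298,131),(298,147),(206,158),(120,203),(358,165),(363,180),(117,217)],[2,3,0,1,6,7,4,5])}
np.set_printoptions(precision=2,suppress=True)
def show(k,o,z,l=False):
    for cams in(("top","scene"),("top",),("scene",)):
        q=[x for x in o if x[0] in cams]
        p,r=fit(q,z,l);p=p.copy();p[2:]=np.degrees(p[2:]);print(k,cams,p,"rms",np.sqrt((r**2).mean()))
for k in B: show(k,B[k],3 if k=="stand" else 0)
for k in Rn: show("runner "+k,Rn[k],13 if k=="red" else 10,True)
E
python3 f.py
```

```text
free ('top', 'scene') [445.24 203.49  11.05] rms 0.5039208313731417
free ('top',) [445.03 203.68  11.1 ] rms 0.3894839735775519
free ('scene',) [446.68 202.56  10.9 ] rms 0.464666193386761
grey ('top', 'scene') [552.41 183.03   1.35] rms 1.319969677672419
grey ('top',) [552.71 183.52   0.92] rms 0.2876003345595139
grey ('scene',) [548.37 180.86   5.33] rms 0.9052057259198544
white ('top', 'scene') [ 648.53  209.32 -371.44] rms 0.3998565881036608
white ('top',) [648.58 209.93 -11.24] rms 0.26447191444924073
white ('scene',) [  648.67   208.68 30588.49] rms 0.3511863712691672
stand ('top', 'scene') [  667.82  -122.57 30631.83] rms 41.32215195420159
stand ('top',) [  612.16  -205.39 -8994.77] rms 1.0364667643893257
stand ('scene',) [  517.11   158.76 23151.25] rms 140.8981277984474
runner red ('top', 'scene') [  505.68   190.72   267.23 17551.91 25411.43] rms 127.44075165378818
runner red ('top',) [  508.21   190.89   230.48 21618.97 21875.23] rms 138.98979466904618
runner red ('scene',) [  504.01   187.09  2715.9  14573.67 24771.67] rms 113.64566043152381
runner grey ('top', 'scene') [556.32 181.02   0.55  -1.55  -0.9 ] rms 0.9504268777889894
runner grey ('top',) [556.27 180.14   0.36  -1.92  -1.81] rms 0.5342823709252367
runner grey ('scene',) [555.85 182.12  -0.74  -0.64   0.5 ] rms 0.6793763931068788
```

```bash
sed -i 's/p,r=fit(q,z,l)/p,r=fit(q,z,l,(612,-200) if z in(3,13) else (550,190))/; s/,((372,298),(X,Y,45))//' f.py
cat >> f.py <<'E'
print("no lean")
for k in Rn: show("runner "+k,Rn[k],13 if k=="red" else 10,False)
for n in("top","scene"):
  for t in("red_runner","grey_runner","block_free","block_grey","stand","grey_mid"):
    print(n,t,[(np.round(d["pixel"],1),round(d["confidence"],2)) for d in manip.mark_of(n,t)[:2]])
for n in("top","scene"):
  print(n,proj(n,[[445.2,203.5,0],[552.5,183,0],[612,-205,3],[612,-205,13],[552.6,182,10],[552.6,182,65]]))
E
python3 f.py
```

```text
free ('top', 'scene') [445.24 203.49  11.05] rms 0.5039208292175567
free ('top',) [445.03 203.68 371.1 ] rms 0.38948397328135165
free ('scene',) [446.68 202.56  10.9 ] rms 0.4646661938964323
grey ('top', 'scene') [552.94 183.26   1.04] rms 0.4363322565095659
grey ('top',) [552.71 183.52   0.92] rms 0.28760033462831747
grey ('scene',) [554.74 182.4    0.54] rms 0.3579999201547814
white ('top', 'scene') [648.53 209.32 708.56] rms 0.3998565880495302
white ('top',) [648.58 209.93 -11.24] rms 0.2644719144172372
white ('scene',) [ 648.67  208.68 8268.49] rms 0.3511863655790846
stand ('top', 'scene') [ 612.49 -206.1     5.47] rms 1.0196251416614137
stand ('top',) [ 612.16 -205.39    5.23] rms 1.0364666863323888
stand ('scene',) [ 613.13 -207.07    5.55] rms 0.29191069216334775
runner red ('top', 'scene') [ 614.14 -206.31    5.95   -0.68    0.08] rms 0.5181392189168853
runner red ('top',) [ 611.97 -205.78    5.92   -0.01    0.17] rms 0.24033805233706787
runner red ('scene',) [ 617.39 -207.5     6.34   -1.69   -0.39] rms 0.3887736363547005
runner grey ('top', 'scene') [556.32 181.02   0.55  -
[... 838 characters left out ...]

top block_grey [(array([236.1, 210.3]), 0.59)]
top stand [(array([219.3, 429.5]), 0.93), (array([283.5, 413.7]), 0.38)]
top grey_mid [(array([227.3, 200.7]), 0.66)]
scene red_runner [(array([320.8, 220.4]), 0.75)]
scene grey_runner [(array([263.1, 424.3]), 0.72), (array([322.5, 219.7]), 0.37)]
scene block_free [(array([223.5, 413.9]), 0.83)]
scene block_grey [(array([266.1, 418.2]), 0.92)]
scene stand [(array([325.7, 218. ]), 0.97)]
scene grey_mid [(array([241.6, 425.1]), 0.67)]
top [[191.18 294.15]
 [210.32 235.2 ]
 [429.34 218.74]
 [430.43 217.32]
 [209.69 233.94]
 [202.65 226.59]]
scene [[413.6  223.44]
 [419.98 265.92]
 [222.03 325.39]
 [221.01 322.69]
 [420.28 263.05]
 [424.83 245.65]]
```

Poses found: red (612.5, −206.4, yaw 5.9°), free block (445.2, 203.5, yaw 11.1°), grey (552.8, 183, yaw 1°). Next I move over the red runner.

Request:
{"method": "arm_command", "body": {
  "commands": [0.0146,-0.0294,0,0,0,-2.35,0.0146,-0.0294,0,0,0,-2.35,0.0146,-0.0294,0,0,0,-2.35,0.0146,-0.0294,0,0,0,-2.35,0.0146,-0.0294,0,0,0,-2.35,0.0146,-0.0294,0,0,0,-2.35,0.0146,-0.0294,0,0,0,-2.35,0.0146,-0.0294,0,0,0,-2.35,0.0146,-0.0294,0,0,0,-2.35,0.0146,-0.0294,0,0,0,-2.35,0.0146,-0.0294,0,0,0,-2.35,0.0146,-0.0294,0,0,0,-2.35,0.0146,-0.0294,0,0,0,-2.35,0.0146,-0.0294,0,0,0,-2.35],
  "claw": 0.06,
  "grip_force": 50
}}

```text
time_s: 1.87
eef_pos: [408.6, 204.2, 239.6]
eef_rot: [0.433, 0.902, 0.0, 0.0]
wrist_force: [0.5, 0.5, 1.2]
gripper_width: 59.9
```

Request:
{"method": "arm_command", "body": {
  "commands": [0.0146,-0.0294,0,0,0,-2.35,0.0146,-0.0294,0,0,0,-2.35,0.0146,-0.0294,0,0,0,-2.35,0.0146,-0.0294,0,0,0,-2.35,0.0146,-0.0294,0,0,0,-2.35,0.0146,-0.0294,0,0,0,-2.35,0.0146,-0.0294,0,0,0,-2.35,0.0146,-0.0294,0,0,0,-2.35,0.0146,-0.0294,0,0,0,-2.35,0.0146,-0.0294,0,0,0,-2.35,0.0146,-0.0294,0,0,0,-2.35,0.0146,-0.0294,0,0,0,-2.35,0.0146,-0.0294,0,0,0,-2.35,0.0146,-0.0294,0,0,0,-2.35,0,0,0,0,0,0,0,0,0,0,0,0]
}}

```text
time_s: 3.2
eef_pos: [612.7, -207.3, 238.9]
eef_rot: [0.67, 0.742, 0.0, -0.0]
wrist_force: [-1.2, 0.9, 0.2]
gripper_width: 59.8
```

```bash
cat >> h.py <<'E'
np.set_printoptions(precision=2,suppress=True)
def st():
    s=manip.get_state();r=R.from_quat(s["eef_rot"]).as_matrix()
    print("t",round(s["time_s"],2),"pos",s["eef_pos"],"y",r[:,1],"yaw",np.degrees(np.arctan2(r[1,1],r[0,1])),"z",r[:,2],"j",s["joint_pos"],"F",s["wrist_force"],"T",s["wrist_torque"],"w",round(s["gripper_width"],2));return s
def pic(n,f,r=None,k=1):
    im=manip.read_camera(n)[:,:,::-1]
    if r: im=im[r[0]:r[1],r[2]:r[3]]
    im=cv2.convertScaleAbs(cv2.resize(im,None,fx=k,fy=k,interpolation=cv2.INTER_CUBIC),alpha=1.4)
    cv2.imwrite("pics/"+f,im)
E
python3 -c "
from h import *
st();pic('top','t1.png',(120,320,330,530),3);pic('scene','s1.png',(120,380,120,320),2.4)"
```

```text
t 3.2 pos [ 612.69 -207.33  238.86] y [ 0.99  0.1  -0.  ] yaw 5.830167368119112 z [-0.  0. -1.] j [-0.5   0.24  1.57  0.    1.34 -0.6 ] F [-1.18  0.86  0.2 ] T [ 0.   -0.   -0.01] w 59.8
```

View pics/t1.png

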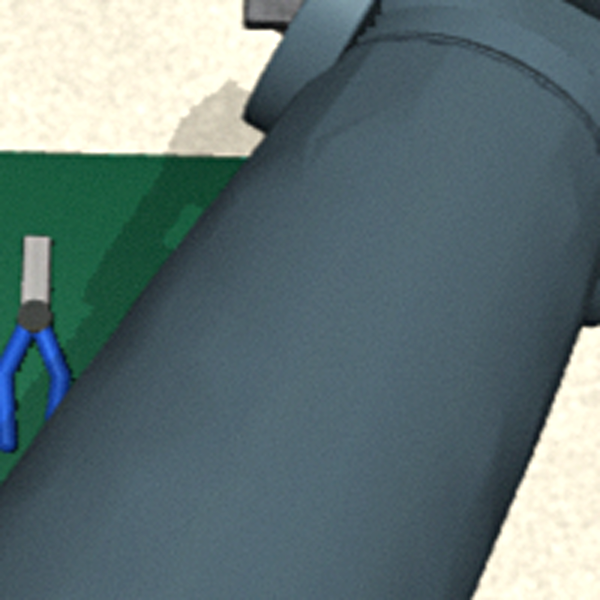

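View pics/s1.png

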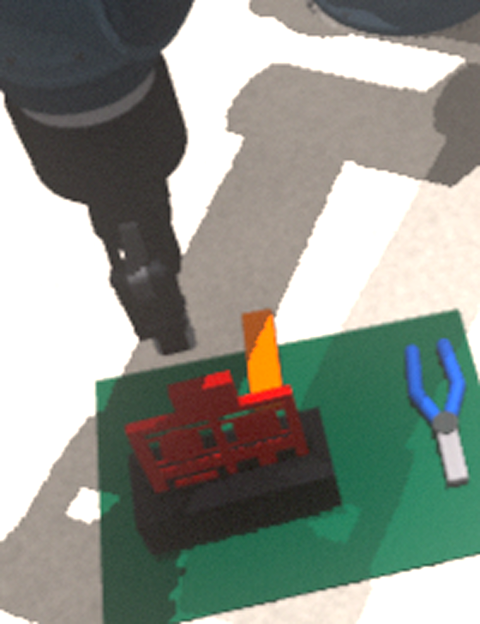

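Request:
{"method": "arm_command", "body": {
  "commands": [0,0.001,-0.02,0,0,0,0,0,-0.02,0,0,0,0,0,-0.02,0,0,0,0,0,-0.02,0,0,0,0,0,-0.015,0,0,0,0,0,-0.01,0,0,0,0,0,-0.005,0,0,0,0,0,0,0,0,0]
}}

```text
time_s: 3.97
eef_pos: [612.0, -203.9, 128.5]
eef_rot: [0.669, 0.743, -0.0, -0.001]
wrist_force: [1.2, -0.4, 0.1]
gripper_width: 60.1
```

```bash
python3 -c "
from h import *
st();print(proj('scene',[[612.5,-206.4,122]]));pic('scene','s2.png',(200,360,140,300),4)"
```

```text
t 3.97 pos [ 611.98 -203.95  128.49] y [ 0.99  0.1  -0.  ] yaw 5.988755863817697 z [-0.  0. -1.] j [-0.5   0.35  1.64  0.    1.15 -0.6 ] F [ 1.18 -0.39  0.14] T [-0.04 -0.04 -0.04] w 60.05
[[207.61 289.92]]
```

View pics/s2.png

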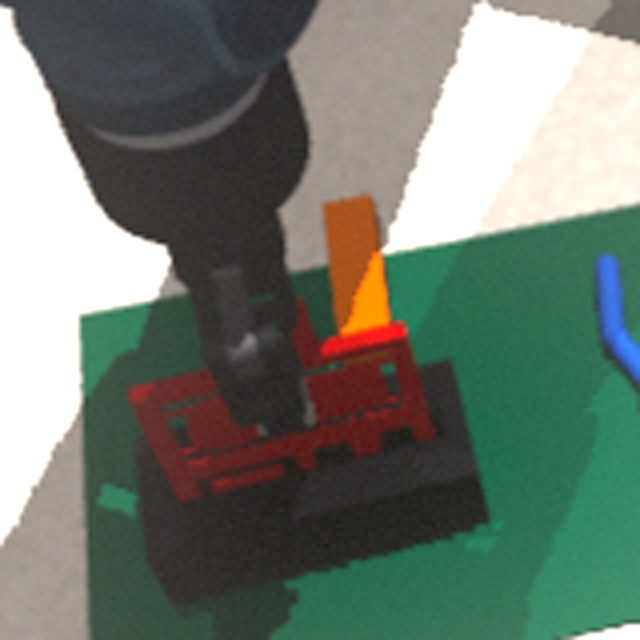

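Fingers straddle the tab (gripper tip ≈ (205,300) in the scene image). Closing.

Request:
{"method": "arm_command", "body": {
  "commands": [0,0,0,0,0,0,0,0,0,0,0,0,0,0,0,0,0,0,0,0,0,0,0,0,0,0,0,0,0,0,0,0,0,0,0,0,0,0,0,0,0,0,0,0,0,0,0,0],
  "claw": 0.0,
  "grip_force": 50
}}

```text
time_s: 4.68
eef_pos: [613.0, -205.2, 130.2]
eef_rot: [0.67, 0.743, 0.0, 0.001]
wrist_force: [-0.4, -0.4, 4.7]
gripper_width: 9.2
```

```bash
python3 -c "
from h import *
st()"
```

```text
t 4.68 pos [ 612.99 -205.22  130.15] y [0.99 0.1  0.  ] yaw 5.9350257015554595 z [ 0. -0. -1.] j [-0.5   0.35  1.64 -0.    1.15 -0.6 ] F [-0.42 -0.39  4.72] T [ 0.03  0.15 -0.01] w 9.17
```

Request:
{"method": "arm_command", "body": {
  "commands": [0,0,0.005,0,0,0,0,0,0.008,0,0,0,0,0,0.01,0,0,0,0,0,0.012,0,0,0,0,0,0.015,0,0,0,0,0,0.02,0,0,0,0,0,0.02,0,0,0,0,0,0.02,0,0,0,0,0,0.01,0,0,0,0,0,0,0,0,0]
}}

```text
time_s: 5.52
eef_pos: [614.0, -205.7, 253.6]
eef_rot: [0.67, 0.743, 0.001, 0.003]
wrist_force: [0.7, 0.2, 0.1]
gripper_width: 9.5
```

```bash
python3 -c "
from h import *
st();pic('scene','s3.png',(160,340,120,300),3.3)"
```

```text
t 5.52 pos [ 613.98 -205.68  253.62] y [0.99 0.1  0.01] yaw 5.938720238452632 z [ 0.01 -0.   -1.  ] j [-0.5   0.22  1.56  0.    1.35 -0.6 ] F [0.67 0.18 0.11] T [-0.02 -0.01 -0.  ] w 9.52
```

View pics/s3.png

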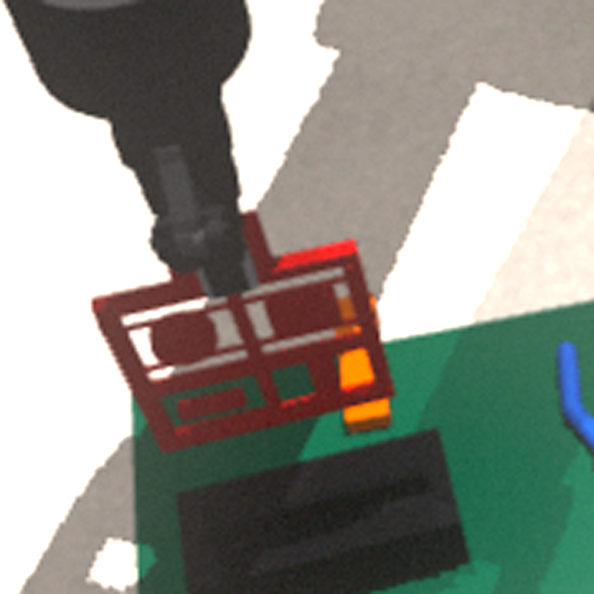

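Request:
{"method": "arm_command", "body": {
  "commands": [-0.014,0.0342,0,0,0,0.43,-0.014,0.0342,0,0,0,0.43,-0.014,0.0342,0,0,0,0.43,-0.014,0.0342,0,0,0,0.43,-0.014,0.0342,0,0,0,0.43,-0.014,0.0342,0,0,0,0.43,-0.014,0.0342,0,0,0,0.43,-0.014,0.0342,0,0,0,0.43,-0.014,0.0342,0,0,0,0.43,-0.014,0.0342,0,0,0,0.43,-0.014,0.0342,0,0,0,0.43,-0.0134,0.0337,0,0,0,0.43,0,0,-0.02,0,0,0,0,0,-0.02,0,0,0,0,0,-0.02,0,0,0,0,0,0,0,0,0,0,0,0,0,0,0]
}}

```text
time_s: 6.98
eef_pos: [443.6, 204.7, 187.3]
eef_rot: [0.635, 0.772, -0.002, -0.002]
wrist_force: [0.1, 0.8, -0.6]
gripper_width: 9.3
```

```bash
python3 -c "
from h import *
st();pic('scene','s4.png',(140,300,350,520),4);pic('top','t4.png',(200,350,100,260),4)"
```

```text
t 6.98 pos [443.63 204.69 187.32] y [ 0.98  0.19 -0.  ] yaw 11.099551815303474 z [-0. -0. -1.] j [ 0.2  -0.08  2.01  0.    1.22  0.01] F [ 0.11  0.82 -0.63] T [ 0.01 -0.03  0.02] w 9.32
```

View pics/s4.png

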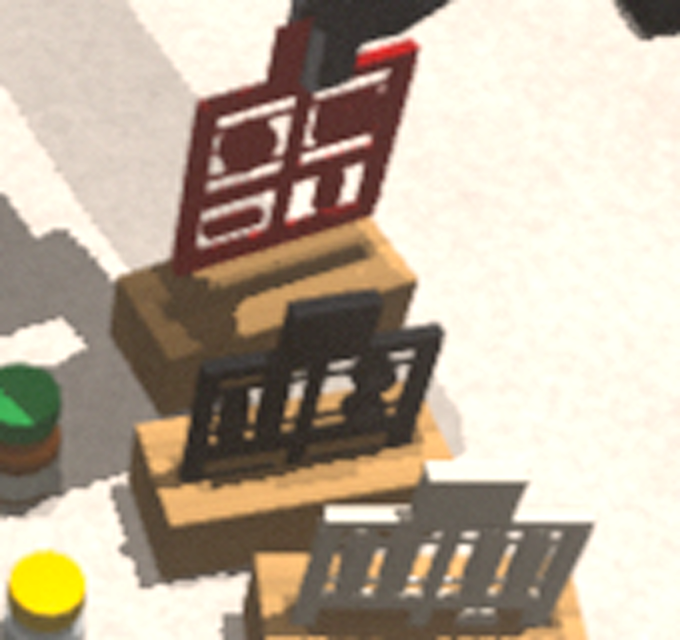

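View pics/t4.png

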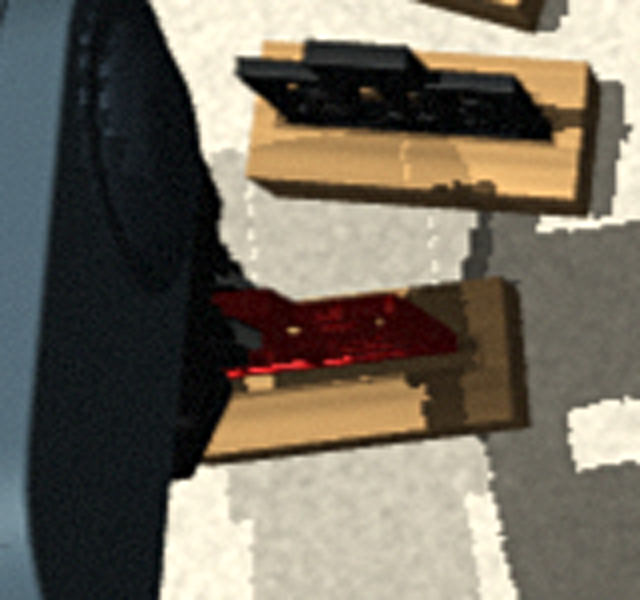

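```bash
cat > g.py <<'E'
from h import *
a=lambda p:zz(p,4,350,140); b=lambda p:zz(p,4,100,200)
S=[("scene",a((177,274)),(4,-55,0)),("scene",a((373,215)),(4,55,0)),("scene",a((418,50)),(4,55,110)),("scene",a((198,102)),(4,-55,110))]
T=[("top",b((457,349)),(-4,-55,0)),("top",b((400,293)),(4,-55,110))]
for z in(70,73,76):
  for o in(S,T,S+T):
    p,r=fit(o,z,False,(445,203));print(z,p[:2],np.degrees(p[2]),r.tolist() if 0 else np.sqrt((r**2).mean()))
for n in ("scene","top"):
  P=R.from_euler("z",11.05,degrees=True).apply([[4,-55,0],[4,55,0],[-4,-55,0],[4,55,110],[4,-55,110]])+[445.2,203.5,73]
  print(n,[((x-[350,140] if n=="scene" else x-[100,200])+.5)*4-.5 for x in proj(n,P)])
E
python3 g.py
```

```text
70 [441.68 201.85] 9.079164743385933 0.5687632849340302
70 [469.8  202.65] -14.152657584107807 0.353973554952188
70 [444.16 201.88] 11.363353713482159 1.1294081401488687
73 [444.46 200.43] 9.213226670183673 0.6266470543196272
73 [470.27 201.73] -15.048738052705675 0.36661647868332725
73 [445.26 201.08] 10.386833380155517 0.908520913032717
76 [447.2  199.02] 9.362663503430806 0.7010763804083033
76 [470.74 200.8 ] -15.958798907369115 0.3789427357540648
76 [446.65 200.26] 9.486217577494292 0.9391569023990038
scene [array([180.69, 275.87]), array([378.25, 214.1 ]), array([173.22, 264.65]), array([425.09,  43.63]), array([208.1, 107. ])]
top [array([457.01, 332.43]), array([184.13, 363.81]), array([458.46, 352.06]), array([ 80.19, 326.94]), array([392.9 , 291.12])]
```

Request:
{"method": "arm_command", "body": {
  "commands": [0,0.001,-0.012,0,0,0,0,0,-0.01,0,0,0,0,0,-0.005,0,0,0,0,0,-0.004,0,0,0,0,0,-0.004,0,0,0,0,0,-0.002,0,0,0,0,0,0,0,0,0]
}}

```text
time_s: 7.67
eef_pos: [444.9, 205.9, 151.8]
eef_rot: [0.635, 0.772, -0.0, -0.0]
wrist_force: [-0.5, 0.2, -0.2]
gripper_width: 9.5
```

```bash
python3 -c "
from h import *
st();pic('scene','s5.png',(160,260,360,480),6);pic('top','t5.png',(240,340,130,250),6)"
```

```text
t 7.67 pos [444.88 205.89 151.78] y [ 0.98  0.19 -0.  ] yaw 11.09242518453392 z [-0. -0. -1.] j [ 0.2  -0.03  2.03  0.    1.15  0.01] F [-0.49  0.22 -0.21] T [ 0.02 -0.01  0.03] w 9.46
```

View pics/s5.png

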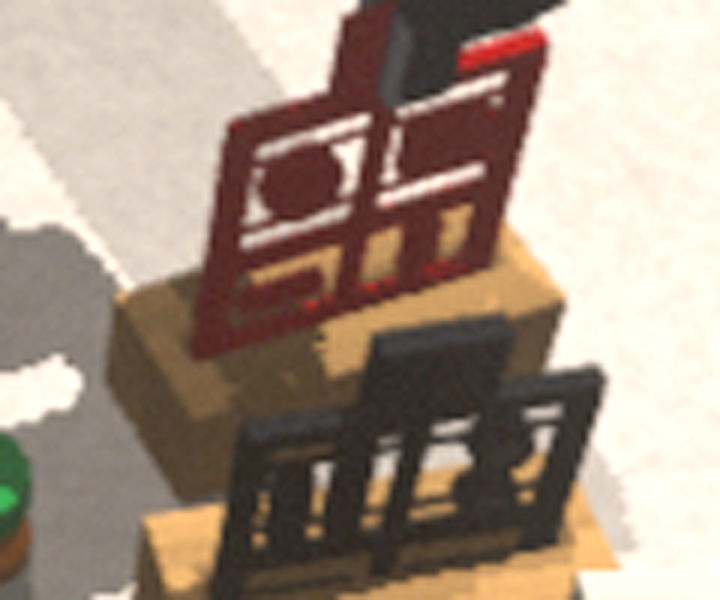

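View pics/t5.png

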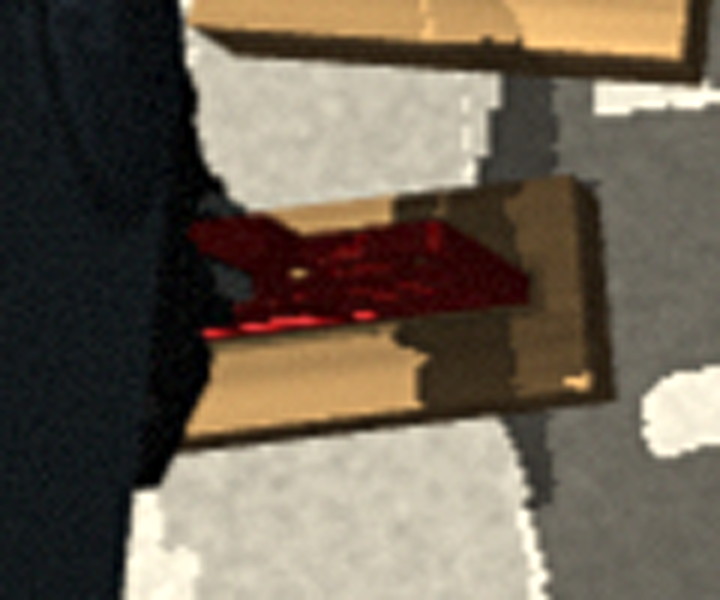

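No contact force, and the lower edge is already about at/below the rim. Continuing down gently.

Request:
{"method": "arm_command", "body": {
  "commands": [0,0,-0.003,0,0,0,0,0,-0.003,0,0,0,0,0,-0.003,0,0,0,0,0,-0.003,0,0,0,0,0,0,0,0,0]
}}

```text
time_s: 8.18
eef_pos: [444.6, 205.9, 139.4]
eef_rot: [0.635, 0.772, -0.001, -0.0]
wrist_force: [-0.3, -0.4, -0.3]
gripper_width: 9.6
```

Request:
{"method": "arm_command", "body": {
  "commands": [0,0,-0.003,0,0,0,0,0,-0.003,0,0,0,0,0,-0.002,0,0,0,0,0,-0.001,0,0,0,0,0,0,0,0,0]
}}

```text
time_s: 8.6
eef_pos: [444.9, 205.9, 130.9]
eef_rot: [0.635, 0.772, -0.0, -0.0]
wrist_force: [-0.1, 1.0, -0.7]
gripper_width: 9.2
```

```bash
python3 -c "
from h import *
st()"
```

```text
t 8.6 pos [444.93 205.92 130.93] y [ 0.98  0.19 -0.  ] yaw 11.094431097379765 z [-0. -0. -1.] j [ 0.2  -0.    2.04  0.    1.1   0.01] F [-0.12  0.99 -0.65] T [-0.01 -0.01 -0.01] w 9.25
```

Request:
{"method": "arm_command", "body": {
  "commands": [0,0,-0.001,0,0,0,0,0,-0.001,0,0,0,0,0,-0.001,0,0,0,0,0,-0.001,0,0,0,0,0,0,0,0,0]
}}

```text
time_s: 9.02
eef_pos: [445.1, 206.0, 127.2]
eef_rot: [0.635, 0.772, -0.0, -0.0]
wrist_force: [-0.7, 0.2, -1.0]
gripper_width: 9.4
```

Request:
{"method": "arm_command", "body": {
  "commands": [0,0,-0.0008,0,0,0,0,0,-0.0007,0,0,0,0,0,0,0,0,0]
}}

```text
time_s: 9.27
eef_pos: [445.7, 206.2, 127.1]
eef_rot: [0.635, 0.772, 0.0, 0.0]
wrist_force: [-2.7, 0.0, 6.5]
gripper_width: 9.2
```

Request:
{"method": "arm_command", "body": {
  "commands": [0,0,-0.0007,0,0,0,0,0,-0.0007,0,0,0,0,0,0,0,0,0]
}}

```text
time_s: 9.52
eef_pos: [446.1, 206.3, 127.1]
eef_rot: [0.635, 0.772, 0.0, 0.0]
wrist_force: [-5.2, -0.9, 15.5]
gripper_width: 9.2
```

```bash
python3 -c "
from h import *
st();pic('scene','s6.png',(160,260,360,480),6);pic('top','t6.png',(240,340,130,250),6)"
```

```text
t 9.52 pos [446.1  206.26 127.1 ] y [0.98 0.19 0.  ] yaw 11.109619471313206 z [ 0.  0. -1.] j [ 0.2   0.01  2.04 -0.    1.09  0.01] F [-5.18 -0.88 15.51] T [-0.32  1.42  0.  ] w 9.17
```

View pics/s6.png

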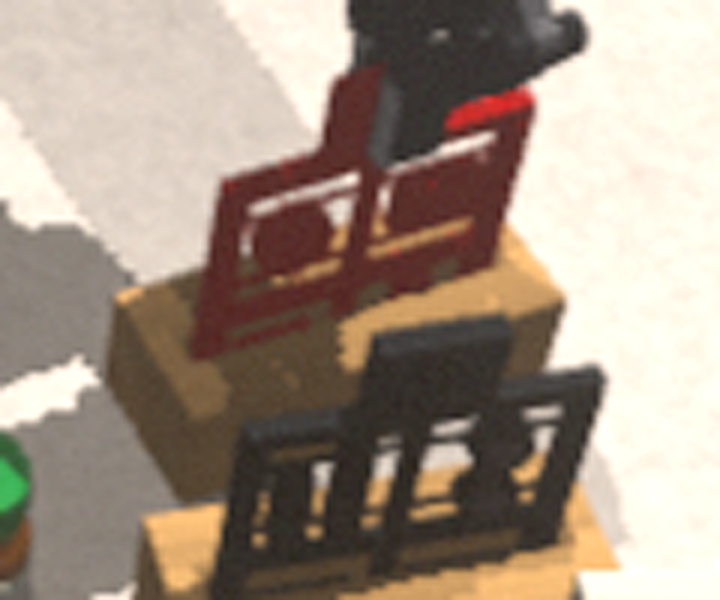

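View pics/t6.png

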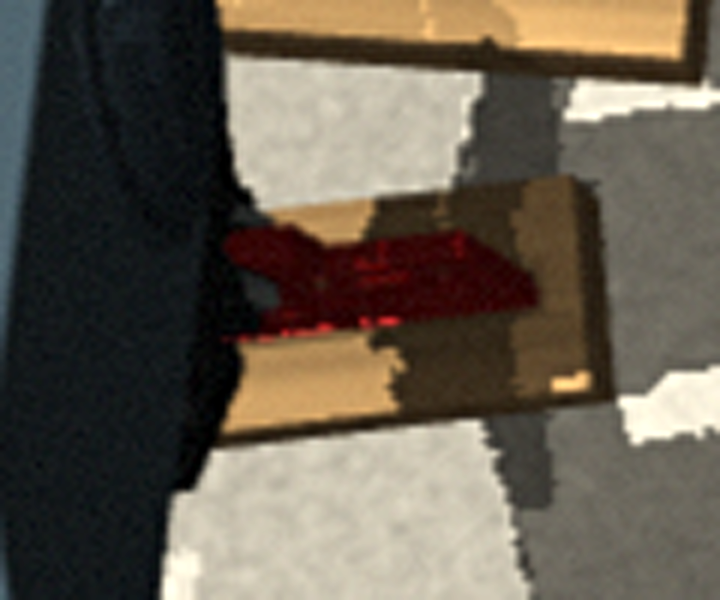

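The runner bottomed at TCP z 127.1, which equals the stand grasp height minus 3 mm for the mat, so it's home. Releasing.

Request:
{"method": "arm_command", "body": {
  "commands": [0,0,0.0015,0,0,0,0,0,0,0,0,0,0,0,0,0,0,0,0,0,0,0,0,0,0,0,0,0,0,0],
  "claw": 0.04
}}

```text
time_s: 10.03
eef_pos: [444.9, 205.9, 125.5]
eef_rot: [0.635, 0.772, -0.0, -0.0]
wrist_force: [-0.3, -0.4, -0.5]
gripper_width: 39.8
```

```bash
python3 -c "
from h import *
st()"
```

```text
t 10.03 pos [444.87 205.88 125.5 ] y [ 0.98  0.19 -0.  ] yaw 11.09258776404078 z [-0. -0. -1.] j [ 0.2   0.01  2.04 -0.    1.09  0.01] F [-0.27 -0.44 -0.47] T [-0.    0.02  0.01] w 39.83
```

Request:
{"method": "arm_command", "body": {
  "commands": [0,0,0.015,0,0,0,0,0,0.025,0,0,0,0,0,0.03,0,0,0,0,0,0.03,0,0,0,0.018,-0.0037,0.01,0,0,-1.7,0.018,-0.0037,0,0,0,-1.7,0.018,-0.0037,0,0,0,-1.7,0.018,-0.0037,0,0,0,-1.7,0.018,-0.0037,0,0,0,-1.7,0.018,-0.0037,0,0,0,-1.7,0,0,0,0,0,0,0,0,0,0,0,0]
}}

```text
time_s: 11.03
eef_pos: [553.2, 183.5, 235.3]
eef_rot: [0.702, 0.713, -0.0, -0.0]
wrist_force: [0.1, -0.1, -0.8]
gripper_width: 40.0
```

```bash
python3 -c "
from h import *
st();pic('scene','s7.png',(140,300,350,520),4);pic('top','t7.png',(200,350,100,260),4)"
```

```text
t 11.03 pos [553.17 183.52 235.28] y [ 1.    0.02 -0.  ] yaw 0.885351301479501 z [-0. -0. -1.] j [0.13 0.09 1.74 0.   1.31 0.11] F [ 0.06 -0.07 -0.81] T [-0.05 -0.01 -0.02] w 39.97
```

View pics/s7.png

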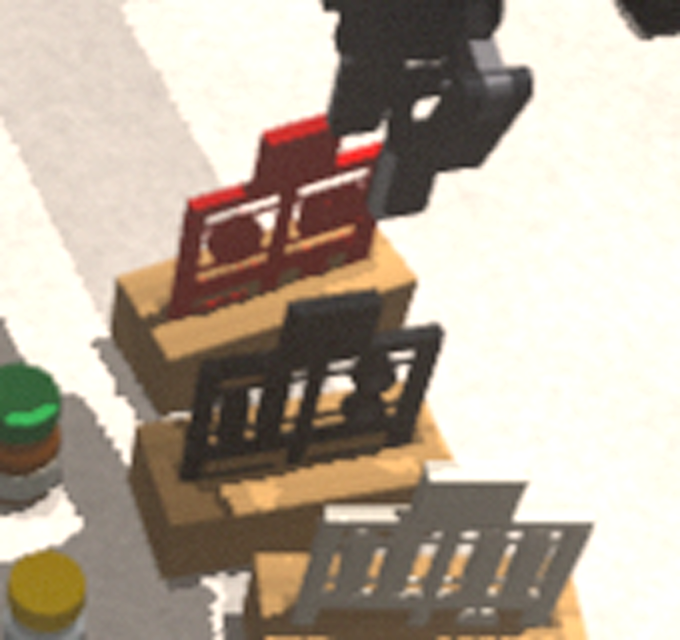

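View pics/t7.png

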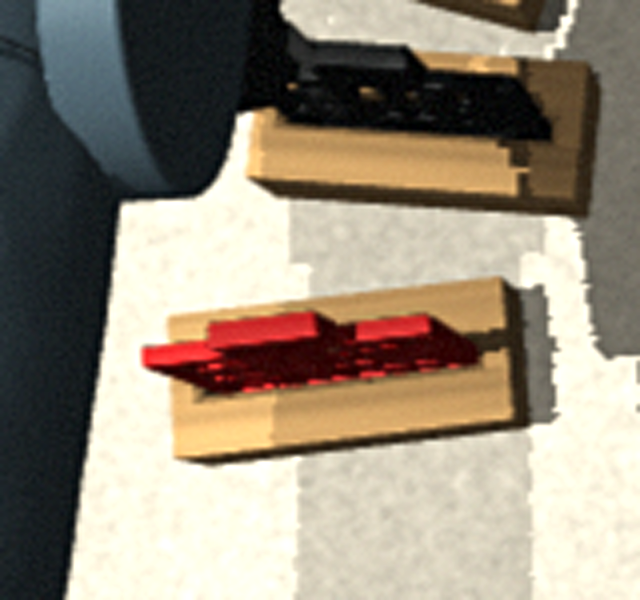

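Red stands level in the free block (scene ≈ (418,195), top ≈ (175,288)). Descending on the grey tab.

Request:
{"method": "arm_command", "body": {
  "commands": [0,0,-0.025,0,0,0,0,0,-0.025,0,0,0,0,0,-0.025,0,0,0,0,0,-0.02,0,0,0,0,0,-0.01,0,0,0,0,0,-0.003,0,0,0,0,0,0,0,0,0]
}}

```text
time_s: 11.72
eef_pos: [552.6, 183.9, 127.7]
eef_rot: [0.701, 0.713, -0.0, -0.0]
wrist_force: [0.5, -0.4, 0.6]
gripper_width: 40.0
```

```bash
python3 -c "
from h import *
st();pic('scene','s8.png',(140,300,350,520),4)"
```

```text
t 11.72 pos [552.57 183.94 127.72] y [ 1.    0.02 -0.  ] yaw 0.9245647442445517 z [-0. -0. -1.] j [0.13 0.22 1.81 0.   1.12 0.11] F [ 0.45 -0.44  0.59] T [ 0.04 -0.01  0.  ] w 40.0
```

View pics/s8.png

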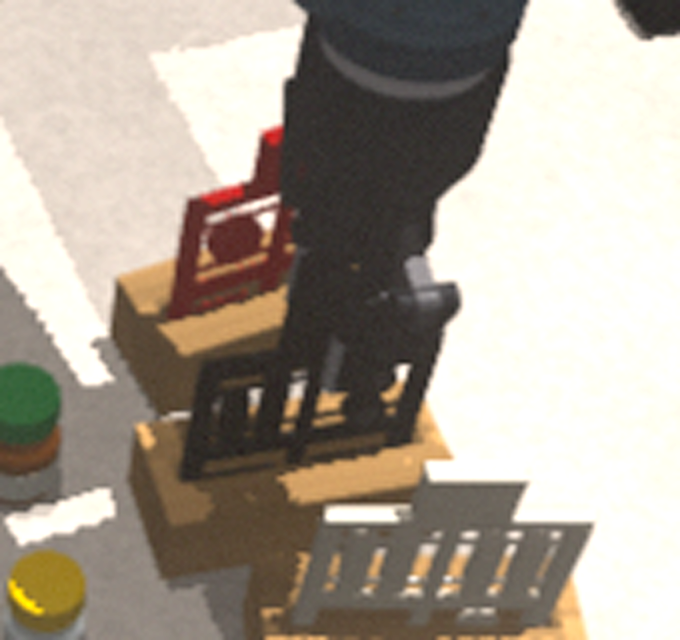

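Fingers straddle the grey tab. Close, then draw up.

Request:
{"method": "arm_command", "body": {
  "commands": [0,0,0,0,0,0,0,0,0,0,0,0,0,0,0,0,0,0,0,0,0,0,0,0,0,0,0,0,0,0,0,0,0,0,0,0],
  "claw": 0.0,
  "grip_force": 60
}}

```text
time_s: 12.27
eef_pos: [553.9, 184.0, 129.5]
eef_rot: [0.702, 0.713, 0.001, 0.001]
wrist_force: [-2.3, -0.1, 7.4]
gripper_width: 9.1
```

Request:
{"method": "arm_command", "body": {
  "commands": [0,0,0.003,0,0,0,0,0,0.005,0,0,0,0,0,0.008,0,0,0,0,0,0.01,0,0,0,0,0,0.015,0,0,0,0,0,0.02,0,0,0,0,0,0.03,0,0,0,0,0,0.03,0,0,0,0,0,0.03,0,0,0,0,0,0.02,0,0,0,0,0,0.01,0,0,0,0,0,0,0,0,0]
}}

```text
time_s: 13.27
eef_pos: [554.3, 183.9, 312.6]
eef_rot: [0.702, 0.713, 0.002, 0.002]
wrist_force: [0.6, 0.9, -1.0]
gripper_width: 9.0
```

```bash
python3 -c "
from h import *
st();pic('scene','s9.png',(60,360,320,620),2.2);pic('top','t9.png',(80,400,80,520),1.7)
print(proj('top',[[600,-150,3]]))
m=M['top'];Rm=cv2.Rodrigues(m['rvec'])[0]
for n,u in(('lt',(321,171)),('rt',(490,173)),('rb',(491,293)),('lb',(321,292))):
    d=Rm.T@np.linalg.inv(m['K'])@[u[0],u[1],1];c=-Rm.T@m['tvec'].ravel();print(n,c+d*(3-c[2])/d[2])
"
```

```text
t 13.27 pos [554.32 183.93 312.63] y [1.   0.02 0.01] yaw 0.8968414239282002 z [ 0.01  0.   -1.  ] j [0.13 0.04 1.66 0.   1.44 0.11] F [ 0.6   0.92 -0.95] T [-0.02 -0.05 -0.05] w 8.98
[[398.28 222.94]]
lt [686.78  -4.72   3.  ]
rt [ 706.48 -312.03    3.  ]
rb [ 487.12 -316.46    3.  ]
lb [466.08 -22.04   3.  ]
```

View pics/s9.png

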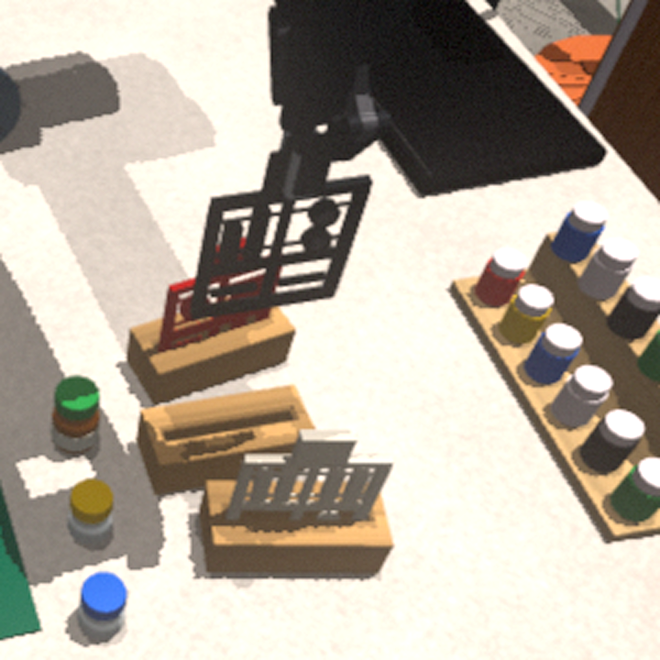

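Grey is out, its block empty, mat centre ≈ (587, −164). Transit over the mat with yaw to the arm's plane.

Request:
{"method": "arm_command", "body": {
  "commands": [-0.0004,-0.0206,0,0,0,-1.62,-0.0004,-0.0206,0,0,0,-1.62,-0.0004,-0.0206,0,0,0,-1.62,-0.0004,-0.0206,0,0,0,-1.62,-0.0004,-0.0206,0,0,0,-1.62,-0.0004,-0.0206,0,0,0,-1.62,-0.0004,-0.0206,0,0,0,-1.62,-0.0004,-0.0206,0,0,0,-1.62,-0.0004,-0.0206,0,0,0,-1.62,-0.0004,-0.0206,0,0,0,-1.62,-0.0004,-0.0206,0,0,0,-1.62,-0.0004,-0.0206,0,0,0,-1.62,-0.0004,-0.0206,0,0,0,-1.62,-0.0004,-0.0206,0,0,0,-1.62,-0.0004,-0.0206,0,0,0,-1.62,-0.0004,-0.0206,0,0,0,-1.62,0,0,0,0,0,0]
}}

```text
time_s: 14.78
eef_pos: [545.6, -148.4, 306.0]
eef_rot: [0.845, 0.535, -0.002, -0.002]
wrist_force: [-0.1, 0.3, -1.3]
gripper_width: 8.9
```

Request:
{"method": "arm_command", "body": {
  "commands": [0,0,0,-1.19,-2.55,0,0,0,0,-1.19,-2.55,0,0,0,0,-1.19,-2.55,0,0,0,0,-1.19,-2.55,0,0,0,0,-1.19,-2.55,0,0,0,0,0,0,0]
}}

```text
time_s: 15.28
eef_pos: [545.1, -144.3, 306.2]
eef_rot: [0.837, 0.534, 0.065, 0.102]
wrist_force: [-0.6, 0.3, -0.9]
gripper_width: 9.3
```

```bash
python3 -c "
from h import *
st()"
```

```text
t 15.28 pos [ 545.08 -144.32  306.19] y [ 0.88 -0.41  0.24] yaw -24.976811171958463 z [ 0.22 -0.1  -0.97] j [-0.46 -0.15  1.85  0.01  1.19 -0.03] F [-0.56  0.26 -0.9 ] T [ 0.07  0.19 -0.01] w 9.26
```

Request:
{"method": "arm_command", "body": {
  "commands": [0.002,-0.001,0,-1.19,-2.55,0,0.002,-0.001,0,-1.19,-2.55,0,0.002,-0.001,0,-1.19,-2.55,0,0.002,-0.001,0,-1.19,-2.55,0,0.002,-0.001,0,-1.19,-2.55,0,0,0,0,0,0,0]
}}

```text
time_s: 15.78
eef_pos: [555.5, -149.8, 306.2]
eef_rot: [0.819, 0.522, 0.13, 0.203]
wrist_force: [-1.8, 0.5, -1.2]
gripper_width: 9.0
```

```bash
python3 -c "
from h import *
st()"
```

```text
t 15.78 pos [ 555.53 -149.79  306.24] y [ 0.8  -0.37  0.47] yaw -25.002121325432597 z [ 0.42 -0.2  -0.88] j [-0.47 -0.25  1.98  0.02  0.92 -0.04] F [-1.76  0.47 -1.17] T [0.15 0.31 0.05] w 8.98
```

Request:
{"method": "arm_command", "body": {
  "commands": [0,0,0,-1.19,-2.55,0,0,0,0,-1.19,-2.55,0,0,0,0,-1.19,-2.55,0,0,0,0,-1.19,-2.55,0,0,0,0,-1.19,-2.55,0,0,0,0,-1.19,-2.55,0,0,0,0,0,0,0,0,0,0,0,0,0,0,0,0,0,0,0]
}}

```text
time_s: 16.53
eef_pos: [557.0, -150.9, 308.9]
eef_rot: [0.779, 0.496, 0.205, 0.322]
wrist_force: [-0.5, -0.5, -1.1]
gripper_width: 9.1
```

```bash
cat > e.py <<'E'
from h import *
s=st();z=R.from_quat(s["eef_rot"]).apply([0,0,1]);e=s["eef_pos"]
print("tilt",np.degrees(np.arccos(-z[2])),"lower",e+116*z,"mid",e+61*z,"px",proj("scene",[e+61*z]),proj("top",[e+61*z]))
pic('scene','s10.png');pic('top','t10.png')
for n in("scene","top"): print(n,[(d["pixel"],d["confidence"]) for d in manip.mark_of(n,"grey_mid")[:2]])
E
python3 e.py
```

```text
t 16.53 pos [ 556.99 -150.89  308.95] y [ 0.64 -0.3   0.71] yaw -25.025824150765864 z [ 0.64 -0.3  -0.71] j [-0.47 -0.37  2.15  0.05  0.58 -0.06] F [-0.48 -0.45 -1.14] T [ 0.24  0.37 -0.03] w 9.07
tilt 44.924436684148105 lower [ 631.23 -185.52  226.81] mid [ 596.03 -169.1   265.76] px [[213.06 219.31]] [[440.54 177.74]]
scene [([219.0, 211.5], 0.86)]
top [([177.0, 441.7], 0.69)]
```

View pics/s10.png

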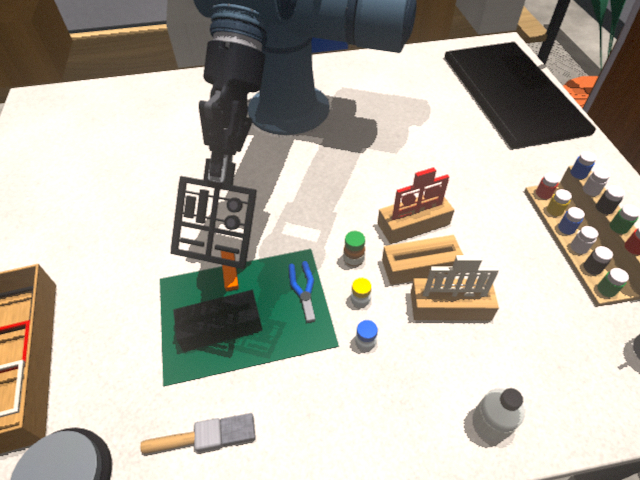

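View pics/t10.png

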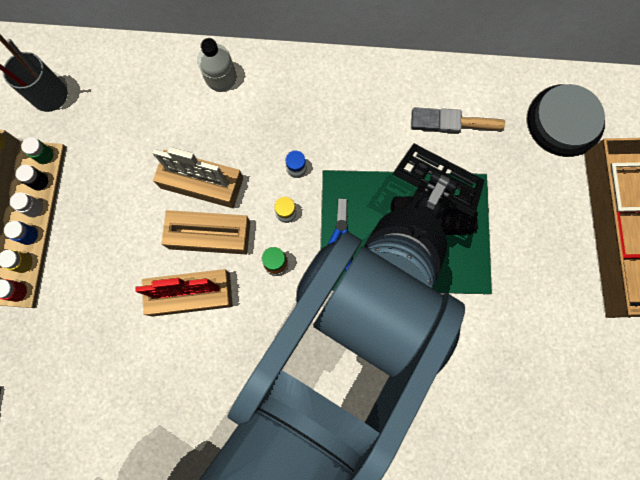

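Run:
```python
from h import *
s=st();r=R.from_quat(s["eef_rot"]);e=s["eef_pos"]
for n in("scene","top"):
    im=cv2.imread(f"pics/{'s' if n=='scene' else 't'}10.png")
    P=[[sx*55,y,116-z] for z in(0,110) for sx in(-1,1) for y in(-4,4)]
    for u in proj(n,r.apply(P)+e): cv2.circle(im,tuple(int(round(v*16)) for v in u),8,(0,0,255),-1,shift=4)
    # predicted red home
    L=[[x,y,z] for z in(110,) for x in(-4,4) for y in(-55,55)]+[[x,y,140] for x in(-5,5) for y in(-20,20)]
    for u in proj(n,R.from_euler("z",11.05,degrees=True).apply(L)+[445.2,204,10]): cv2.circle(im,tuple(int(round(v*16)) for v in u),8,(255,0,0),-1,shift=4)
    a,b=((160,280,150,270),(160,245,380,460)) if n=="scene" else ((130,230,380,500),(260,320,125,240))
    f=lambda q:cv2.resize(im[q[0]:q[1],q[2]:q[3]],(400,int(400*(q[1]-q[0])/(q[3]-q[2]))),interpolation=cv2.INTER_CUBIC)
    A,B=f(a),f(b);h=max(len(A),len(B));o=np.zeros((h,800,3),np.uint8);o[:len(A),:400]=A;o[:len(B),400:]=B
    cv2.imwrite(f"pics/chk_{n}.png",o)
```

```text
t 16.73 pos [ 557.06 -151.02  309.29] y [ 0.64 -0.3   0.71] yaw -25.02755277195407 z [ 0.64 -0.3  -0.71] j [-0.47 -0.37  2.15  0.05  0.58 -0.06] F [ 0.41  1.34 -0.42] T [ 0.18  0.46 -0.05] w 9.3
```

View pics/chk_scene.png

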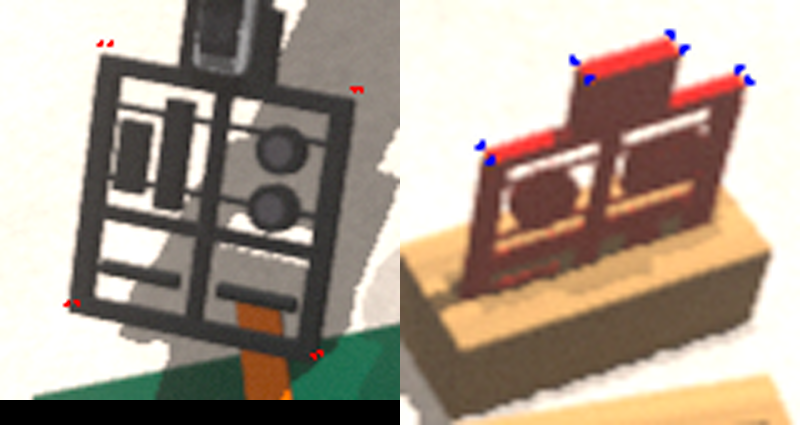

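View pics/chk_top.png

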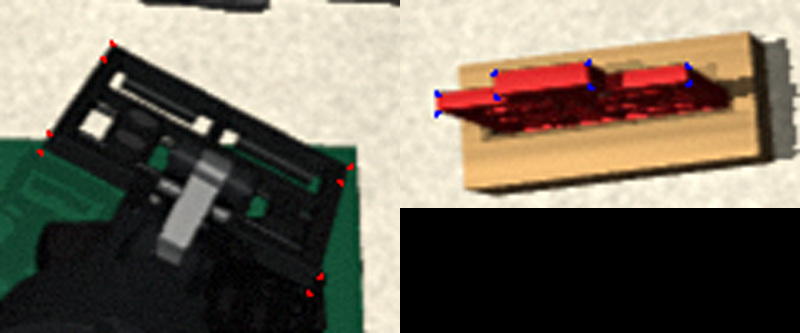

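Run:
```python
from h import *
s=st();r0=R.from_quat(s["eef_rot"]);e=s["eef_pos"]
k=400/120
a=lambda p:np.array(zz(p,k,150,160));b=lambda p:np.array(zz(p,k,380,130))
# tool coords: x width, y thickness, z = 116-height
O=[("scene",a((102,55)),(-55,4,6)),("scene",a((356,98)),(55,4,6)),("scene",a((70,310)),(-55,4,116)),("scene",a((318,357)),(55,4,116)),
("top",b((112,42)),None),("top",b((352,165)),None),("top",b((44,150)),None)]
for c,u,l in O: print(c,u)
P=r0.apply([[sx*55,y,z] for z in(116,6) for sx in(-1,1) for y in(-4,4)])+e
print(proj("scene",P));print(proj("top",P))
LT=[(-55,4,116),(55,4,116),(-55,-4,6)]
LT=[min([(sx*55,y,z) for z in(116,6) for sx in(-1,1) for y in(-4,4)],key=lambda L:np.hypot(*(proj("top",[r0.apply(L)+e])[0]-O[4+i][1]))) for i in range(3)]
print(LT)
O=O[:4]+[(O[4+i][0],O[4+i][1],LT[i]) for i in range(3)]
def res(p):
    rr=R.from_rotvec(p[3:]);return np.ravel([proj(c,[(rr*r0).apply(l)+e+p[:3]])[0]-u for c,u,l in O])
for prior in(0,1):
    f=lambda p:np.r_[res(p),prior*p[:3]/2]
    q=least_squares(f,np.zeros(6),x_scale=[1,1,1,.01,.01,.01]).x
    z=(R.from_rotvec(q[3:])*r0).apply([0,0,1]);print(q[:3],np.degrees(q[3:]),"tilt",np.degrees(np.arccos(-z[2])),np.sqrt((res(q)**2).mean()))
```

```text
t 16.73 pos [ 557.06 -151.02  309.29] y [ 0.64 -0.3   0.71] yaw -25.02755277195407 z [ 0.64 -0.3  -0.71] j [-0.47 -0.37  2.15  0.05  0.58 -0.06] F [ 0.41  1.34 -0.42] T [ 0.18  0.46 -0.05] w 9.3
scene [180.25 176.15]
scene [256.45 189.05]
scene [170.65 252.65]
scene [245.05 266.75]
top [413.25 142.25]
top [485.25 179.15]
top [392.85 174.65]
[[172.77 250.15]
 [169.93 250.82]
 [245.71 265.43]
 [243.69 266.31]
 [182.57 172.86]
 [179.79 172.6 ]
 [257.57 186.31]
 [255.65 186.22]]
[[481.82 184.41]
 [484.85 179.67]
 [410.77 147.45]
 [413.31 142.55]
 [472.34 217.88]
 [475.73 212.7 ]
 [391.58 175.19]
 [394.34 169.79]]
[(55, 4, 116), (-55, 4, 116), (55, -4, 6)]
[ 1.76 -0.63 -2.45] [0.18 0.23 0.33] tilt 44.72956312697059 0.7667334663848725
[ 1.72 -0.56 -2.01] [0.19 0.28 0.34] tilt 44.678178345376566 0.7782037080165338
```

```bash
python3 -c "
from h import *
st();print(manip.job_done())"
```

```text
t 16.73 pos [ 557.06 -151.02  309.29] y [ 0.64 -0.3   0.71] yaw -25.02755277195407 z [ 0.64 -0.3  -0.71] j [-0.47 -0.37  2.15  0.05  0.58 -0.06] F [ 0.41  1.34 -0.42] T [ 0.18  0.46 -0.05] w 9.3
the job is handed in; nothing more can be done
None
```

I moved the red runner from the black stand into the empty wooden block, pushed it down to the slot floor and let go. I then drew the dark grey runner out and am holding it still over the mat. I handed the job in at 16.7 s of the 59 s allowed.

**Red runner:** It bottomed out at the expected height with about 15 N of push. After release, both camera views match the predicted fully-home outline, standing upright.

**Grey runner:** The arm pose gives a tilt of 44.9°, and a fit to corners in both pictures gives 44.7°. The tab is the upper end and the lower edge is about 225 mm up. The middle of the frame is above the mat, at about (596, −169) mm.

**Disagreement:** In the scene view, the grey runner's outline sat 2–4 px from the prediction, which amounts to a shift of about 2–3 mm. That is roughly the calibration error and does not affect the result. No check failed.

The white runner and the other things still visible in the last pictures stayed where they were; the arm hides part of the mat in the top view.

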